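Take the board out of the test fixture and hold it up level

ROBOT

A 6-joint arm with a two-finger parallel gripper is mounted at the origin on the work surface. World frame = base frame: x ahead of the robot, y to its left, z up, the work surface at z = 0. Lengths are in m, angles in rad, forces in N, time in s.
With the tool pointing down it reaches from about 0.35 to 0.925 m from the base axis. Payload 6.4 kg.
Tool frame: the origin (TCP) lies on the centre line of the jaws, within the pads' length; the fingertips stand 8 mm ahead of it and the grasp point (between the pads) lies 11 mm behind it; z points along the fingers, y is the line along which they close (so a half turn about z gives the same grasp; the last joint's range is limited). The gripper opens to 85 mm and grips with 20 to 120 N. Pads are 22 mm wide; open, the fingers measure 114 mm over their backs; the gripper's body (76 mm by 85 mm) begins 54 mm behind the grasp point. The pads swing forward as they close: fully open they stand 13 mm farther back than shut.
Start: joints at [-1.277, 0.245, 1.558, -0, 1.339, -0.174], TCP at [0.293, -0.58, 0.239] pointing down, gripper open.
Joint ranges: [-3.13, 3.13], [-1.02, 2.26], [0.13, 2.54], [-0.95, 4.09], [0.21, 2.88], [-2.74, 2.74]. Speed limits (rad/s): [2.57, 2.57, 3.14, 3.14, 3.14, 3.14].

INTERFACE

Orientations are given as a unit quaternion [w, x, y, z].
In Python, from plant import manip gives the robot as it stands.
- The arm moves only by the shell command python3 -m inch 'ROWS' [FORCE]. ROWS is JSON, a list of rows, each a list of 3 entries, a list of its own where there are three numbers: the shift along the tool's x, y, z in m, then the turn, a rotation vector about the tool's x, y, z in rad, then the gripper's target within -1 to 1 (shut at 1, half-way at 0, fully open at -1). A call has 1 to 20 rows; each row is the pose to reach, as a shift and turn from the pose commanded when the call began, along the tool's axes at that moment; what a row does not reach only later rows make up. A row lasts 1/12 s, in which the tool goes at most 41.7 mm and 7.16 degrees, less where a joint would pass 70% of its speed; a pose out of reach is approached as far as the arm can. A call with a gripper value outside its range is refused whole. The fingers move at their own pace and stop on an object; FORCE is the grip in N (left out, the last holds). Time passes only in rows, so rows that repeat a pose let the fingers close. It gives the time, the measured TCP pose, the force, the opening and the grip force at its end, in the units of the state.
- manip.sense(): the state, without advancing time (a new reading comes with each control period).
- manip.camera(name): name is "side" or "top"; returns the picture (420x560x3 uint8, red, green, blue); there is no depth.
- manip.get_calibration(name): a dict with "vertical_fov" (degrees; the focal length in pixels is half the picture's height over the tangent of half this angle, whatever the lens; pixels are square), "cx", "cy" (the principal point, pixels), "R" (3x3) and "t" (3): a world point X has camera coordinates R X + t. Camera axes: x right, y down, z forward; pixel columns grow to the right and rows downward; lengths in m; the calibration is good to about 2 mm. A picture is of the moment at which its call begins. get_calibration takes no time and is no camera call.
- manip.close_job(): hands the job in; it is judged then, once.
The state is a dict: "time_s": time; "joints": joint angles; "joint_vel": joint speeds; "tau": joint torques, N m; "eef_pos": TCP position; "orientation": TCP orientation; "wrist_force": force on the tool from outside, world axes, zero at the start; "wrist_torque": the same for the moment, N m; "opening": finger opening in m; "grasp_force": force on a finger pad.
Only numpy, scipy, OpenCV 4.12 (cv2) and the standard library are available. Lean on these libraries where they do the work, as an engineer would, in place of code of your own. Each camera call takes 0.05 s, during which the arm holds its last target. There are 200 camera calls.

TASK

Take the loose hold-down bar off the test fixture and set it down flat on the bench mat clear of the fixture, without dropping it, and let go of it. Then lift the circuit board straight up out of the fixture and finish still holding it, level and steady, about 12 cm above its seat, so that its underside can be inspected. Never tip the board, and leave the tumbler, the spool and the meter where they are.

Things in the scene. Friction and masses are not known exactly. Their poses are not given: they have to be found in the camera images.
- seat (a point): Middle of the board's seat in the test fixture, 32 mm above the bench, on top of four brass standoffs; z up, x along the fixture's long side, which points away from the robot, turned at most 35 degrees either way. Eight 6 mm-thick guide pins, their tops 39 mm above the bench, stand 2 mm outside the board's edges (x +-70, y +-30 mm; x +-50, y +-50 mm).
- fixture: The test fixture, fixed to the bench (flat blue mat at z = 0): aluminium base 214 (x) x 120 (y) x 12 mm, origin at the middle of its underside, axes as seat. At x = +-88 mm a post 18 (x) x 34 (y) mm, its top 76 mm above the bench, with a 10 mm higher cheek on either side of the bar.
- bar_grip (a point): Centre of the black grip block on the middle of the hold-down bar: block 40 (x) x 24 (y) x 36 mm high, the point 30 mm above the bar's underside; z up, x along the bar. Take it across its 24 mm. While the bar is in place the block's top is 124 mm above the bench.
- bar: The loose steel hold-down bar, 214 (x) x 18 (y) x 12 mm plus grip block, origin at the middle of its underside. It bridges the board, resting on the fixture's two posts along the fixture's x, underside 76 mm above the bench, 2 mm free on each side between the cheeks; it lifts straight off. 0.15 to 0.3 kg, balanced at the middle.
- heatsink (a point): Centre of the finned aluminium heat sink fixed on the middle of the board: 60 (x) x 30 (y) x 38 mm high, to be taken across its 30 mm; the point is 19 mm below its top and 19 mm above the board's upper face; z up. With the board seated its top is 73 mm above the bench, and the bar passes 3 mm above it.
- board_mid (a point): Middle of the bare board (half-way through its thickness), z up, x along its long side; in the seat its axes are as the fixture's and it is 33.5 mm above the bench.
- board: The loose black circuit board, 130 (x) x 90 (y) x 3 mm, origin at the middle of its underside, with the heat sink on its middle, two metal sockets near its +x end (x 38 to 68 mm) and two black capacitors near its -x end, up to 25 mm high. It lies on the standoffs. 0.15 to 0.3 kg in all, balanced within 3 mm of the heat sink's centre.
- tumbler_mid (a point): Bystander: dark green open tumbler standing on the mat, 76 mm across the rim, 110 mm high; the point is its centre, half-way up.
- spool_mid (a point): Bystander: plain grey flanged reel standing on its end on the mat, 60 mm across, 48 mm high; the point is its centre, half-way up.
- meter_mid (a point): Bystander: black hand-held meter lying on the mat, 75 x 150 x 34 mm, long side along its y; the point is its centre, half-way up.
Things that resemble listed ones, but are neither listed nor needed, are in the scene too. Leave any purple or turquoise look-alike of the board alone.

How it is judged:
By the outcome, as a careful person would: the job done as asked, in the order asked, and still so for the second after the job is handed in, while the arm keeps its last pose, push and grip.
It also fails if it takes over 58 s, if anything falls off the work surface, if the arm or the gripper's body presses on something with over 40 N, if the wrist force passes 120 N, or if a joint passes its speed limit or range.

## Working session

There is one attempt and no reset: what is moved stays moved. The work goes in short steps, Python scripts to look and compute and a shell command to move; the robot and the scene stay as the last step left them, time stands still between calls to the robot, and variables do not carry over. Pictures are saved under pics/ and viewed, at most 10 in all, crops included, and the job is handed in when it is done.

```bash
mkdir -p pics; ls; python3 - <<'E'
from plant import manip
import cv2
for n in("top","side"):
    im=manip.camera(n); cv2.imwrite(f"pics/{n}0.png",im[:,:,::-1])
    c=manip.get_calibration(n); print(n,c)
s=manip.sense(); print(s)
E
```

```text
pics
top {'vertical_fov': 48.652196875216575, 'cx': 283.8987432144325, 'cy': 217.5748439918656, 'R': array([[ 1.43434755e-02, -9.99894401e-01,  2.33500449e-03],
       [-9.91235479e-01, -1.45258954e-02, -1.31305840e-01],
       [ 1.31325892e-01, -4.31157210e-04, -9.91339157e-01]]), 't': array([-0.03407022,  0.60284412,  1.34064521])}
side {'vertical_fov': 50.05394454468713, 'cx': 280.47067004549643, 'cy': 210.90909417065936, 'R': array([[-0.7730258 , -0.63402028, -0.02119913],
       [-0.37503858,  0.48370522, -0.79080676],
       [ 0.51164165, -0.60336353, -0.61169868]]), 't': array([0.45192432, 0.30818829, 0.87715677])}
{'time_s': 0.1, 'joints': array([-1.27709096e+00,  2.45747236e-01,  1.55891410e+00, -3.53550268e-06,
        1.33872662e+00, -1.74085187e-01]), 'joint_vel': array([-0.00098438, -0.00196618, -0.00185651,  0.00025661,  0.00029172,
        0.0019416 ]), 'tau': array([-6.45410855e-04, -4.30672216e+01, -3.27128041e+01, -1.72758923e-04,
        2.85088936e-03,  2.43150942e-05]), 'eef_pos': array([ 0.29296025, -0.57967309,  0.23827678]), 'orientation': array([-8.95943007e-04,  9.72770488e-01,  2.31768789e-01, -5.53734988e-05]), 'wrist_force': array([ 0.11484007,  0.06456857, -0.20489362]), 'wrist_torque': array([-0.00321039, -0.03884037,  0.00141554]), 'grasp_force': 0.0, 'opening': 0.08580873845907397}
```

View pics/top0.png

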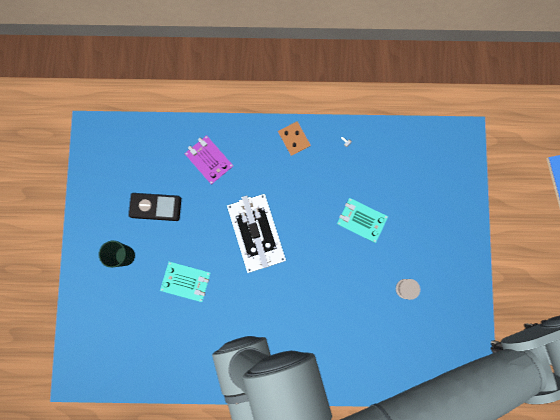

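View pics/side0.png

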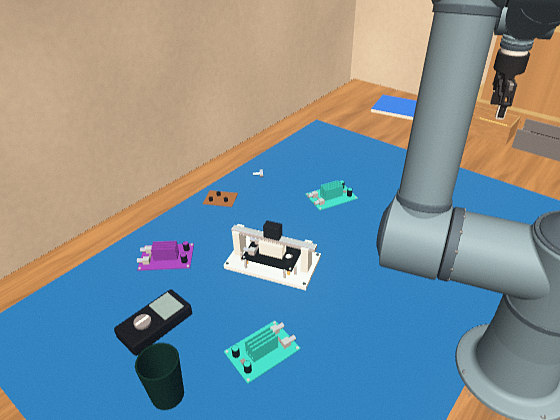

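The top view shows the fixture at about (256,233), with the free mat to its right around (335,285). The look-alike boards are at (208,159), (185,282) and (363,220), the meter at (155,206), the tumbler at (117,254) and the spool at (408,289). The side view shows the bar across the fixture with its black grip block at about (272,230).

```bash
cat > h.py <<'E'
import numpy as np, cv2
from plant import manip
from scipy.spatial.transform import Rotation as Ro
def ray(n,uv,z):
    c=manip.get_calibration(n); f=210/np.tan(np.radians(c["vertical_fov"]/2))
    uv=np.atleast_2d(uv).astype(float)
    d=np.c_[(uv[:,0]-c["cx"])/f,(uv[:,1]-c["cy"])/f,np.ones(len(uv))]@c["R"]
    o=-c["R"].T@c["t"]
    return (o+d*((z-o[2])/d[:,2])[:,None])[:,:2]
def proj(n,X):
    c=manip.get_calibration(n); f=210/np.tan(np.radians(c["vertical_fov"]/2))
    p=np.atleast_2d(X)@c["R"].T+c["t"]; return p[:,:2]/p[:,2:]*f+[c["cx"],c["cy"]]
def toolrot():
    w,x,y,z=manip.sense()["orientation"]; return Ro.from_quat([x,y,z,w])
def delta(target,ang):  # shift and turn in tool axes so tool is down and tool y is at angle ang (mod pi)
    s=manip.sense(); r=toolrot()
    best=None
    for a in(ang,ang+np.pi):
        y=np.array([np.cos(a),np.sin(a),0]); zz=np.array([0,0,-1.]); g=Ro.from_matrix(np.c_[np.cross(y,zz),y,zz])
        v=(r.inv()*g).as_rotvec()
        if best is None or np.linalg.norm(v)<np.linalg.norm(best): best=v
    return r.inv().apply(np.array(target)-s["eef_pos"]),best
E
python3 - <<'E'
from h import *
im=cv2.imread("pics/top0.png"); hsv=cv2.cvtColor(im,cv2.COLOR_BGR2HSV)
blue=cv2.inRange(hsv,(95,120,60),(125,255,255))
m=cv2.bitwise_not(blue); m[:185]=0;m[285:]=0;m[:,:215]=0;m[:,300:]=0
cs,_=cv2.findContours(m,cv2.RETR_EXTERNAL,cv2.CHAIN_APPROX_NONE); c=max(cs,key=cv2.contourArea)[:,0]
w=ray("top",c,0.012); (ce,sz,an)=cv2.minAreaRect((w*1000).astype(np.float32)); print("fixture",ce,sz,an)
for n,(u0,u1,v0,v1),z in(("top",(235,275,215,245),.124),("side",(255,290,215,245),.124)):
    im=cv2.imread(f"pics/{n}0.png"); g=cv2.cvtColor(im,cv2.COLOR_BGR2GRAY)[v0:v1,u0:u1]
    print(n,(u0,v0)); print("\n".join(" ".join("%3d"%x for x in r) for r in g[::1]) if n=="side" else "")
im=cv2.imread("pics/top0.png"); cv2.imwrite("pics/c1.png",cv2.resize(im[185:285,210:310],(600,600),interpolation=cv2.INTER_CUBIC))
E
```

```text
fixture (565.5875244140625, 60.852561950683594) (227.7957305908203, 123.08479309082031) 18.498973846435547
top (235, 215)

side (255, 215)
116 122 116 117 117 117 113 121 121 116 119 116 120 119 121 119 119 114 116 118 122 114 117 119 118 119 112 120 120 115 117 118 116 118 118
114 117 115 117 117 120 117 117 119 118 118 118 120 118 119 116 118 117 118 116 117 116 120 119 116 119 115 120 117 113 120 121 114 118 120
121 118 119 117 116 116 119 120 117 121 119 116 116 119 116 116 117 119 117 122 119 120 117 120 117 117 120 117 117 120 119 118 114 117 117
117 118 121 116 116 119 118 117 114 115 117 117 119 123 118 114 121 116 120 119 116 117 119 119 115 118 118 118 118 120 119 116 114 117 121
122 114 117 116 120 119 119 116 118 121 121 125 124 126 121 122 120 123 121 120 118 118 119 113 118 118 113 122 118 119 115 120 115 120 115
117 119 122 118 120 116 120 116 116 119 125  95  81  89 114 106 127 127 121 121 121 121 118 117 123 121 119 119 117 119 117 118 115 120 123
122 119 118 117 121 118 119 120 118 122 107  47  36  45  74  59  87  87  96 107 128 125 121 128 123 123 123 117 118 120 1
[... 2538 characters left out ...]

193 199 206 199 227 236 223 227 240 167 214 185 216 178 181 190 195 176 183 161 168 107 118  70 192 225 226 209 214 211 211 210 211 212 212
193 185 181 194 249 251 247 242 243 221 237 225 237 172 213 183 215 181 187 190 195 179 185 163 209 204 206 198 213 214 222 213 212 211 216
204 192 181 215 248 244 245 240 247 248 246 244 241 218 236 227 236 175 212 189 216 179 187 186 180 187 179 187 196 203 200 199 215 215 223
183 203 194 225 242 233 238 236 241 242 243 242 248 246 247 243 242 222 236 227 235 174 212 186 213 179 182 182 184 184 184 188 194 201 205
 94 129 117 184 243 236 235 236 235 235 235 235 243 240 243 242 247 245 247 246 240 219 237 225 237 171 214 194 177 183 186 186 191 191 189
```

View pics/c1.png

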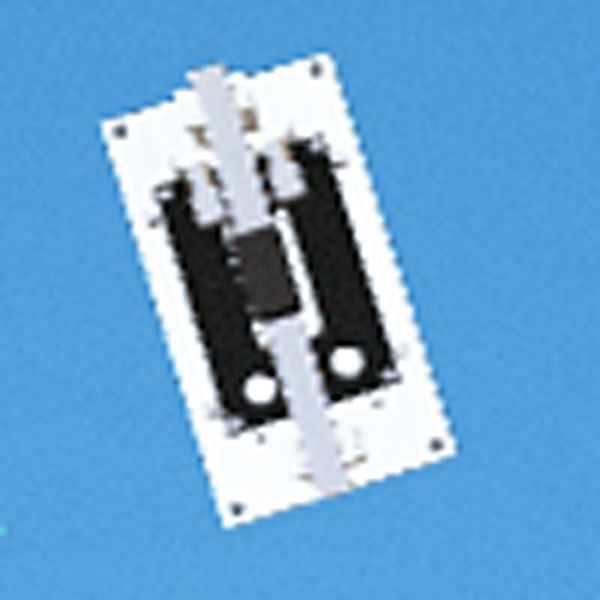

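The crop shows the base corners at crop (103,122), (327,57), (455,452) and (225,527). The bar runs from about (208,72) to (328,485), with the black block at about (264,272).

```bash
python3 - <<'E'
from h import *
k=lambda a:np.array(a)/6.+[209.58,184.58]
b=ray("top",k([(103,122),(327,57),(455,452),(225,527)]),.012); ce=b.mean(0)
ax=(b[0]+b[1]-b[2]-b[3]); ay=(b[0]+b[3]-b[1]-b[2])
print("base",b,ce,np.degrees(np.arctan2(ax[1],ax[0])),np.degrees(np.arctan2(-ay[0],ay[1])),np.linalg.norm(ax)/2,np.linalg.norm(ay)/2)
e=ray("top",k([(208,69),(328,488)]),.088); d=e[0]-e[1]; print("bar",e,e.mean(0),np.degrees(np.arctan2(d[1],d[0])),np.linalg.norm(d))
print("block",ray("top",k([(264,271)]),.124))
# side block top centre: top-face corners (267,220),(281,224),(278,227.5?) 
print("side block centre body", ray("side",[(272,230.5)],.106))
for n,p in dict(spool=(408,289),turq=(363,220),place=(335,285)).items(): print(n,ray("top",[p],.02))
E
```

```text
base [[ 0.64325867  0.14906268]
 [ 0.67839834  0.03618185]
 [ 0.47908785 -0.03171127]
 [ 0.44025276  0.08217692]] [0.56024941 0.05892755] 18.52121969766251 18.06694461788953 0.212146073723788 0.11926489013587814
bar [[0.65774008 0.08993821]
 [0.45820695 0.02828097]] [0.55797352 0.05910959] 17.171544233398173 0.2088422536209704
block [[0.55677071 0.05845895]]
side block centre body [[0.55609724 0.06268489]]
spool [[ 0.39829682 -0.39523103]]
turq [[ 0.60201762 -0.26380826]]
place [[ 0.40691148 -0.17939006]]
```

```bash
python3 - <<'E'
from h import *
print(delta([.557,.059,.19],np.radians(108)))
E
```

```text
(array([ 0.52364594, -0.45091212,  0.04923547]), array([-0.00178891, -0.0001711 ,  0.15363207]))
```

```bash
python3 -m inch '[[[0.1,-0.086,0.01],[0,0,0.05],-1],[[0.2,-0.172,0.02],[0,0,0.1],-1],[[0.3,-0.258,0.03],[0,0,0.15],-1],[[0.4,-0.344,0.04],[0,0,0.154],-1],[[0.524,-0.451,0.049],[-0.002,0,0.154],-1],[[0.524,-0.451,0.049],[-0.002,0,0.154],-1],[[0.524,-0.451,0.049],[-0.002,0,0.154],-1],[[0.524,-0.451,0.049],[-0.002,0,0.154],-1],[[0.524,-0.451,0.049],[-0.002,0,0.154],-1],[[0.524,-0.451,0.049],[-0.002,0,0.154],-1],[[0.524,-0.451,0.049],[-0.002,0,0.154],-1],[[0.524,-0.451,0.049],[-0.002,0,0.154],-1],[[0.524,-0.451,0.049],[-0.002,0,0.154],-1],[[0.524,-0.451,0.049],[-0.002,0,0.154],-1],[[0.524,-0.451,0.049],[-0.002,0,0.154],-1],[[0.524,-0.451,0.049],[-0.002,0,0.154],-1],[[0.524,-0.451,0.049],[-0.002,0,0.154],-1],[[0.524,-0.451,0.049],[-0.002,0,0.154],-1],[[0.524,-0.451,0.049],[-0.002,0,0.154],-1],[[0.524,-0.451,0.049],[-0.002,0,0.154],-1]]'
python3 - <<'E'
from h import *
print(delta([.557,.059,.097],np.radians(108)), manip.sense()["joints"])
im=manip.camera("side"); cv2.imwrite("pics/s1.png",cv2.resize(im[120:320,180:400,::-1],(660,600)))
E
```

```text
time_s: 1.77
eef_pos: [0.557, 0.0584, 0.1899]
orientation: [0.001, 0.988, 0.156, -0.0]
wrist_force: [-0.4, -0.2, 0.0]
opening: 0.0859
grasp_force: 0.0
(array([ 0.00022072, -0.00078884,  0.09288789]), array([ 0.00192904,  0.00080152, -0.0002729 ])) [-0.09706587  0.08669261  1.83099417 -0.00222094  1.22387055  1.1605992 ]
```

View pics/s1.png

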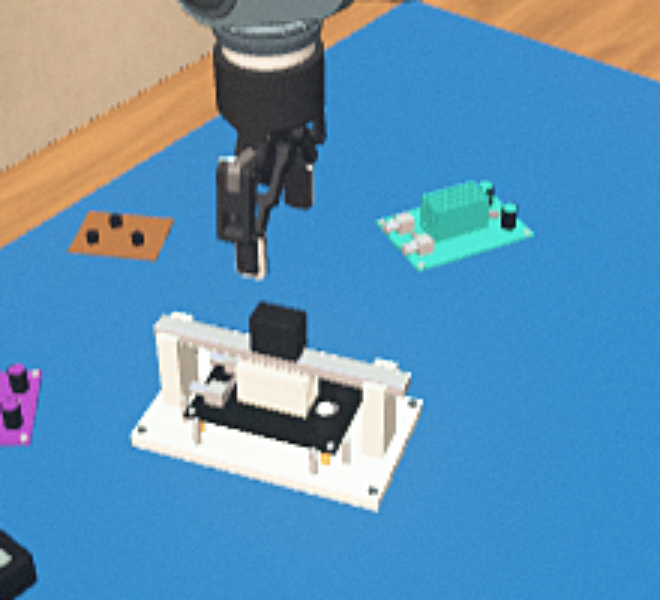

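The gripper hangs open at crop (275,240), straight above the block at (278,330) and aligned across it. I'll descend and close.

```bash
python3 -m inch '[[[0,-0.001,0.03],[0.001,0,0],-1],[[0,-0.001,0.06],[0.002,0.001,0],-1],[[0,-0.001,0.08],[0.002,0.001,0],-1],[[0,-0.001,0.093],[0.002,0.001,0],-1],[[0,-0.001,0.093],[0.002,0.001,0],-1],[[0,-0.001,0.093],[0.002,0.001,0],-1],[[0,-0.001,0.093],[0.002,0.001,0],0.1],[[0,-0.001,0.093],[0.002,0.001,0],0.3],[[0,-0.001,0.093],[0.002,0.001,0],0.4],[[0,-0.001,0.093],[0.002,0.001,0],0.5],[[0,-0.001,0.093],[0.002,0.001,0],0.6],[[0,-0.001,0.093],[0.002,0.001,0],0.7],[[0,-0.001,0.093],[0.002,0.001,0],0.8],[[0,-0.001,0.093],[0.002,0.001,0],1],[[0,-0.001,0.093],[0.002,0.001,0],1],[[0,-0.001,0.093],[0.002,0.001,0],1],[[0,-0.001,0.093],[0.002,0.001,0],1],[[0,-0.001,0.093],[0.002,0.001,0],1]]' 50
python3 -c "
from h import *
print(manip.sense()['wrist_force'],manip.sense()['wrist_torque'],delta([.557,.059,.097],np.radians(108)))"
```

```text
time_s: 3.32
eef_pos: [0.5577, 0.0595, 0.0981]
orientation: [-0.0, 0.988, 0.156, 0.001]
wrist_force: [-0.4, 0.8, 4.7]
opening: 0.0233
grasp_force: 50.2
[-0.41841804  0.80817019  4.74891202] [0.14847893 0.23071591 0.06316744] (array([-0.00083176,  0.00027597,  0.00107095]), array([ 0.00022475, -0.00215883, -0.00023605]))
```

```bash
python3 -m inch '[[[0,0,-0.006],[0,0,0],1],[[0,0,-0.015],[0,0,0],1],[[0,0,-0.03],[0,0,0],1],[[0,0,-0.05],[0,0,0],1],[[0,0,-0.075],[0,0,0],1],[[0,0,-0.1],[0,0,0],1],[[0,0,-0.1],[0,0,0],1],[[0,0,-0.1],[0,0,0],1]]'
python3 - <<'E'
from h import *
s=manip.sense();print(s['wrist_force'],s['wrist_torque'],delta([.40,-.17,s["eef_pos"][2]],np.radians(108)))
im=manip.camera("side"); cv2.imwrite("pics/s2.png",cv2.resize(im[120:320,180:400,::-1],(660,600)))
E
```

```text
time_s: 3.98
eef_pos: [0.5578, 0.0593, 0.1986]
orientation: [0.0, 0.988, 0.156, 0.002]
wrist_force: [-0.1, 0.1, -3.4]
opening: 0.0236
grasp_force: 49.4
[-0.11010121  0.08726547 -3.39300428] [ 0.01436832 -0.00620118 -0.00981534] (array([-0.22083401,  0.1694239 , -0.00064025]), array([ 0.00125994, -0.00386496, -0.00041188]))
```

View pics/s2.png

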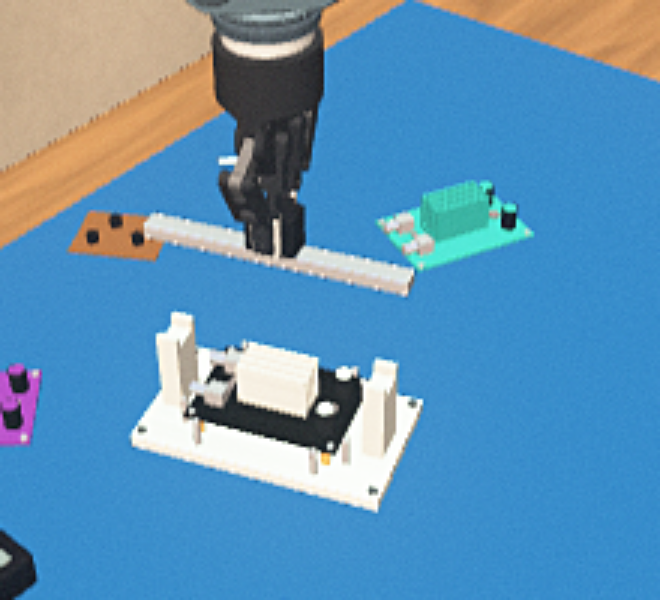

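The bar is held level, spanning crop (150,225) to (412,285), and the board is still in its seat. I'll carry it to the free area.

```bash
python3 -m inch '[[[-0.02,0.015,0],[0,0,0],1],[[-0.045,0.034,0],[0,0,0],1],[[-0.07,0.054,0],[0,0,0],1],[[-0.095,0.073,0],[0,0,0],1],[[-0.12,0.093,0],[0,-0.002,0],1],[[-0.145,0.112,0],[0,-0.004,0],1],[[-0.17,0.131,0],[0,-0.004,0],1],[[-0.195,0.15,0],[0.001,-0.004,0],1],[[-0.21,0.165,0],[0.001,-0.004,0],1],[[-0.215,0.17,0],[0.001,-0.004,0],1],[[-0.215,0.17,0.02],[0.001,-0.004,0],1],[[-0.215,0.17,0.05],[0.001,-0.004,0],1],[[-0.215,0.17,0.08],[0.001,-0.004,0],1],[[-0.215,0.17,0.11],[0.001,-0.004,0],1],[[-0.215,0.17,0.135],[0.001,-0.004,0],1],[[-0.215,0.17,0.15],[0.001,-0.004,0],1],[[-0.215,0.17,0.16],[0.001,-0.004,0],1],[[-0.215,0.17,0.165],[0.001,-0.004,0],1],[[-0.215,0.17,0.165],[0.001,-0.004,0],1]]'
python3 - <<'E'
from h import *
s=manip.sense();print(s['eef_pos'],s['wrist_force'],s['wrist_torque'],delta([s["eef_pos"][0],s["eef_pos"][1],.0221],np.radians(108)))
im=manip.camera("top"); cv2.imwrite("pics/t2.png",im[:,:,::-1])
E
```

```text
time_s: 5.62
eef_pos: [0.4046, -0.1677, 0.0308]
orientation: [-0.001, 0.988, 0.156, -0.002]
wrist_force: [-0.1, -0.0, -1.8]
opening: 0.0232
grasp_force: 49.5
[ 0.40455387 -0.16773052  0.03082273] [-0.05414689 -0.03682714 -1.7532001 ] [-0.01417883 -0.00735801  0.04707583] (array([3.86214918e-05, 2.99853514e-05, 8.72259655e-03]), array([-3.4376029e-03,  4.4277244e-03,  1.1091096e-05]))
```

View pics/t2.png

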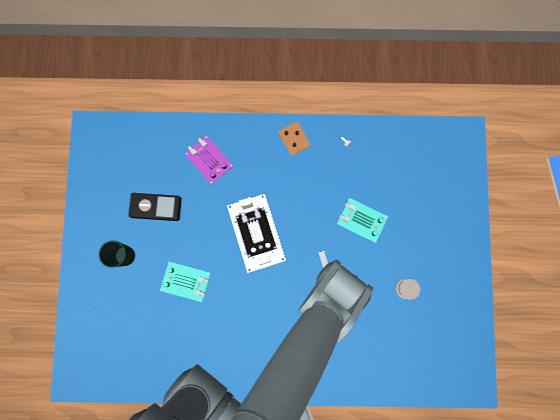

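The top view shows the bar's far end at (322,257), clear of the fixture (bottom corner about 285,262) and of the turquoise board. I'll lower the last 9 mm and measure the heat sink, which is now uncovered at about (256,232).

```bash
python3 -m inch '[[[0,0,0.003],[0,0,0],1],[[0,0,0.005],[-0.001,0.002,0],1],[[0,0,0.007],[-0.002,0.003,0],1],[[0,0,0.008],[-0.003,0.004,0],1],[[0,0,0.009],[-0.003,0.004,0],1],[[0,0,0.009],[-0.003,0.004,0],1],[[0,0,0.009],[-0.003,0.004,0],1]]'
python3 - <<'E'
from h import *
s=manip.sense();print(s['eef_pos'],s['wrist_force'],s['wrist_torque'])
im=cv2.imread("pics/t2.png"); cv2.imwrite("pics/c2.png",cv2.resize(im[190:280,215:305],(600,600),interpolation=cv2.INTER_CUBIC))
E
```

```text
time_s: 6.25
eef_pos: [0.4053, -0.1687, 0.0231]
orientation: [0.001, 0.988, 0.156, 0.001]
wrist_force: [-0.3, -0.1, -2.9]
opening: 0.0235
grasp_force: 49.5
[ 0.40526458 -0.16866111  0.02311547] [-0.30820607 -0.07727776 -2.90717923] [0.01049878 0.02721438 0.06096141]
```

View pics/c2.png

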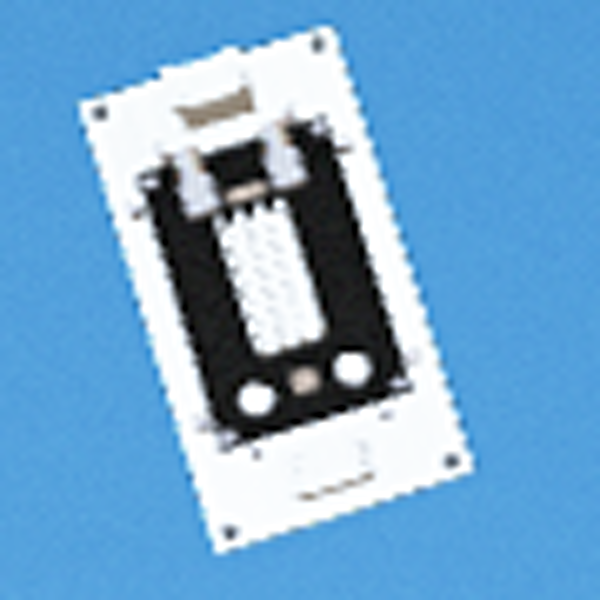

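The crop shows the heat sink top spanning about (215,218), (290,203), (325,338) and (256,353), and the board's corners at about (150,182), (318,130), (408,385) and (232,440).

```bash
python3 -m inch '[[[0,0,0.0005],[0,0,0],1],[[0,0,0.001],[0,0,0],1],[[0,0,0.0015],[0,0,0],1],[[0,0,0.002],[0,0,0],1],[[0,0,0.002],[0,0,0],1],[[0,0,0.002],[0,0,0],1]]'
python3 - <<'E'
from h import *
s=manip.sense();print(s['eef_pos'],s['wrist_force'],s['wrist_torque'])
S=90/600; k=lambda a:(np.array(a)+.5)*S-.5+[215,190]
def rect(p,z):
    b=ray("top",k(p),z); ax=b[0]+b[1]-b[2]-b[3]; ay=b[0]+b[3]-b[1]-b[2]
    print(b.mean(0),np.degrees([np.arctan2(ax[1],ax[0]),np.arctan2(-ay[0],ay[1])]),np.linalg.norm(ax)/2,np.linalg.norm(ay)/2)
rect([(215,218),(290,203),(325,338),(256,353)],.073)
rect([(150,182),(318,130),(408,385),(232,440)],.035)
rect([(80,103),(333,27),(472,467),(217,552)],.012)
E
```

```text
time_s: 6.75
eef_pos: [0.4053, -0.1688, 0.022]
orientation: [0.001, 0.988, 0.156, 0.0]
wrist_force: [-4.5, 1.7, 10.8]
opening: 0.0236
grasp_force: 51.4
[ 0.40532986 -0.1687622   0.02202443] [-4.53885004  1.71704397 10.82130606] [ 0.54505566  0.73487981 -0.00985018]
[0.55784476 0.05671513] [16.89818836 12.67835816] 0.06114772815308617 0.031814176582398886
[0.55918805 0.0565657 ] [19.68376401 18.22613508] 0.1212655669103666 0.08006734490316293
[0.56076282 0.05872177] [18.41251403 18.52136174] 0.21206650704197264 0.12041286251377699
```

```bash
python3 -m inch '[[[0,0,-0.0007],[0,0,0],1],[[0,0,-0.0007],[0,0,0],1],[[0,0,-0.0007],[0,0,0],0.5],[[0,0,-0.0007],[0,0,0],0.3],[[0,0,-0.0007],[0,0,0],0.1],[[0,0,-0.0007],[0,0,0],-0.2],[[0,0,-0.0007],[0,0,0],-0.5],[[0,0,-0.0007],[0,0,0],-1],[[0,0,-0.0007],[0,0,0],-1],[[0,0,-0.0007],[0,0,0],-1],[[0,0,-0.01],[0,0,0],-1],[[0,0,-0.03],[0,0,0],-1],[[0,0,-0.06],[0,0,0],-1],[[0,0,-0.1],[0,0,0],-1],[[0,0,-0.14],[0,0,0],-1],[[0,0,-0.16],[0,0,0],-1],[[0,0,-0.16],[0,0,0],-1]]'
python3 - <<'E'
from h import *
s=manip.sense();print(s['wrist_force'],delta([.559,.058,.14],np.radians(108.3)))
E
```

```text
time_s: 8.17
eef_pos: [0.4078, -0.1704, 0.1877]
orientation: [0.005, 0.988, 0.156, 0.005]
wrist_force: [0.4, -0.4, 0.3]
opening: 0.0854
grasp_force: 0.0
[ 0.38907128 -0.37639728  0.27541426] (array([ 0.21396959, -0.17112356,  0.0473858 ]), array([ 0.0120835 , -0.00809223, -0.00538806]))
```

```bash
python3 -m inch '[[[0.03,-0.024,0],[0,0,-0.005],-1],[[0.06,-0.048,0],[0,0,-0.005],-1],[[0.09,-0.072,0],[0,0,-0.005],-1],[[0.12,-0.096,0],[0,0,-0.005],-1],[[0.15,-0.12,0],[0,0,-0.005],-1],[[0.18,-0.144,0],[0,0,-0.005],-1],[[0.2,-0.16,0],[0,0,-0.005],-1],[[0.214,-0.171,0],[0,0,-0.005],-1],[[0.214,-0.171,0],[0,0,-0.005],-1],[[0.214,-0.171,0],[0,0,-0.005],-1],[[0.214,-0.171,0],[0,0,-0.005],-1],[[0.214,-0.171,0],[0,0,-0.005],-1]]'
python3 - <<'E'
from h import *
print(delta([.559,.058,.046],np.radians(108.3)))
a=manip.camera("side"); b=manip.camera("top")
cv2.imwrite("pics/m3.png",np.hstack([cv2.resize(a[130:310,190:370],(400,400)),cv2.resize(b[180:360,230:410],(400,400))])[:,:,::-1])
E
```

```text
time_s: 9.17
eef_pos: [0.5551, 0.0595, 0.1807]
orientation: [0.001, 0.987, 0.158, 0.0]
wrist_force: [-0.1, -0.5, -1.1]
opening: 0.0856
grasp_force: 0.0
(array([0.0032219 , 0.00241348, 0.13467577]), array([ 0.00183617, -0.0003507 , -0.00178439]))
```

View pics/m3.png

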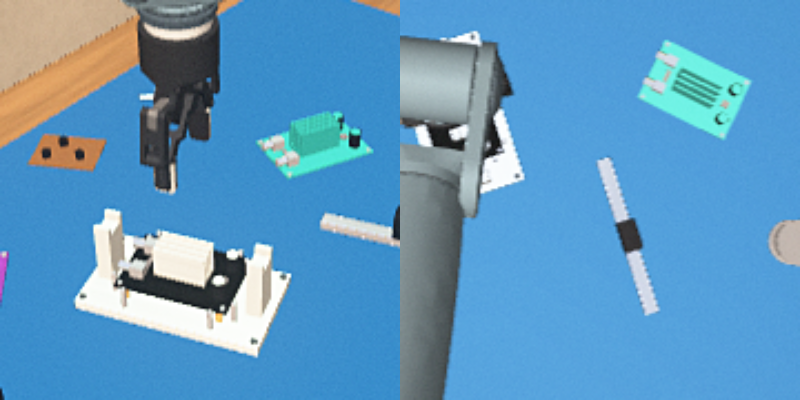

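The bar lies flat on the mat, at right-panel (603,160) to (652,312), clear of everything. The gripper is above the heat sink, which is at left-panel (185,255). I'll descend so the grasp point is 6 mm above the sink's middle, which keeps the fingertips off the board.

```bash
python3 -m inch '[[[0.003,0.002,0.02],[0.001,0,-0.001],-1],[[0.003,0.002,0.05],[0.002,0,-0.002],-1],[[0.003,0.002,0.08],[0.002,0,-0.002],-1],[[0.003,0.002,0.105],[0.002,0,-0.002],-1],[[0.003,0.002,0.12],[0.002,0,-0.002],-1],[[0.003,0.002,0.13],[0.002,0,-0.002],-1],[[0.003,0.002,0.13],[0.002,0,-0.002],-1],[[0.003,0.002,0.13],[0.002,0,-0.002],-1],[[0.003,0.002,0.13],[0.002,0,-0.002],-1]]'
python3 - <<'E'
from h import *
print(delta([.559,.058,.050],np.radians(108.3)))
E
```

```text
time_s: 10.02
eef_pos: [0.5606, 0.0589, 0.0525]
orientation: [0.0, 0.987, 0.16, 0.002]
wrist_force: [0.3, -1.0, -0.7]
opening: 0.0855
grasp_force: 0.0
(array([-0.00177511,  0.00033487,  0.00247259]), array([ 0.00106883, -0.00358574,  0.00105963]))
```

```bash
python3 -m inch '[[[-0.001,0,0.003],[0.001,-0.003,0.001],-1],[[-0.001,0,0.003],[0.001,-0.003,0.001],-0.3],[[-0.001,0,0.003],[0.001,-0.003,0.001],0],[[-0.001,0,0.003],[0.001,-0.003,0.001],0.1],[[-0.001,0,0.003],[0.001,-0.003,0.001],0.15],[[-0.001,0,0.003],[0.001,-0.003,0.001],0.2],[[-0.001,0,0.003],[0.001,-0.003,0.001],0.25],[[-0.001,0,0.003],[0.001,-0.003,0.001],0.3],[[-0.001,0,0.003],[0.001,-0.003,0.001],0.35],[[-0.001,0,0.003],[0.001,-0.003,0.001],0.4],[[-0.001,0,0.003],[0.001,-0.003,0.001],0.5],[[-0.001,0,0.003],[0.001,-0.003,0.001],0.7],[[-0.001,0,0.003],[0.001,-0.003,0.001],1],[[-0.001,0,0.003],[0.001,-0.003,0.001],1],[[-0.001,0,0.003],[0.001,-0.003,0.001],1],[[-0.001,0,0.003],[0.001,-0.003,0.001],1]]' 50
python3 - <<'E'
from h import *
s=manip.sense();print(s["wrist_force"],s["wrist_torque"],delta([.559,.058,.050],np.radians(108.3)))
E
```

```text
time_s: 11.35
eef_pos: [0.5586, 0.059, 0.0482]
orientation: [-0.0, 0.987, 0.159, -0.001]
wrist_force: [-1.4, 3.3, 4.4]
opening: 0.0293
grasp_force: 49.7
[-1.39707631  3.29802607  4.36025305] [0.47288543 0.28732162 0.0952474 ] (array([ 8.19345800e-05,  1.11159154e-03, -1.78894405e-03]), array([-0.00126844,  0.00163644,  0.00033422]))
```

```bash
python3 -m inch '[[[0,-0.0005,0],[0,0,0],1],[[0,-0.0005,-0.001],[0,0,0],1],[[0,-0.0005,-0.002],[0,0,0],1],[[0,-0.0005,-0.003],[0,0,0],1],[[0,-0.0005,-0.004],[0,0,0],1],[[0,-0.0005,-0.004],[0,0,0],1],[[0,-0.0005,-0.004],[0,0,0],1]]'
python3 - <<'E'
from h import *
s=manip.sense();print(s["wrist_force"],s["wrist_torque"],toolrot().apply([0,0,1]))
E
```

```text
time_s: 11.93
eef_pos: [0.5582, 0.0593, 0.0518]
orientation: [-0.0, 0.987, 0.159, -0.001]
wrist_force: [-0.5, 0.8, -2.6]
opening: 0.0293
grasp_force: 49.4
[-0.5222038   0.77234701 -2.64348865] [ 0.01074317  0.0371665  -0.0252115 ] [-2.34355286e-03  2.95579751e-04 -9.99997210e-01]
```

```bash
python3 -m inch '[[[0,0,-0.004],[0,0,0],1],[[0,0,-0.01],[0,0,0],1],[[0,0,-0.018],[0,0,0],1],[[0,0,-0.028],[0,0,0],1],[[0,0,-0.04],[0,0,0],1],[[0,0,-0.053],[0,0,0],1],[[0,0,-0.066],[0,0,0],1],[[0,0,-0.079],[0,0,0],1],[[0,0,-0.091],[0,0,0],1],[[0,0,-0.102],[0,0,0],1],[[0,0,-0.11],[0,0,0],1],[[0,0,-0.115],[0,0,0],1],[[0,0,-0.117],[0,0,0],1],[[0,0,-0.117],[0,0,0],1],[[0,0,-0.117],[0,0,0],1],[[0,0,-0.117],[0,0,0],1],[[0,0,-0.117],[0,0,0],1],[[0,0,-0.117],[0,0,0],1]]'
python3 - <<'E'
from h import *
s=manip.sense();print(s["wrist_force"],s["wrist_torque"],toolrot().apply([0,0,1]))
a=manip.camera("side"); cv2.imwrite("pics/s4.png",cv2.resize(a[120:320,180:400],(660,600))[:,:,::-1])
E
```

```text
time_s: 13.43
eef_pos: [0.5583, 0.0593, 0.1684]
orientation: [-0.0, 0.987, 0.159, -0.002]
wrist_force: [0.5, 0.6, -2.5]
opening: 0.0291
grasp_force: 49.5
[ 0.52184487  0.56967339 -2.47178097] [-0.0470467   0.04065259 -0.03813857] [-3.12910046e-03  4.76038330e-04 -9.99994991e-01]
```

View pics/s4.png

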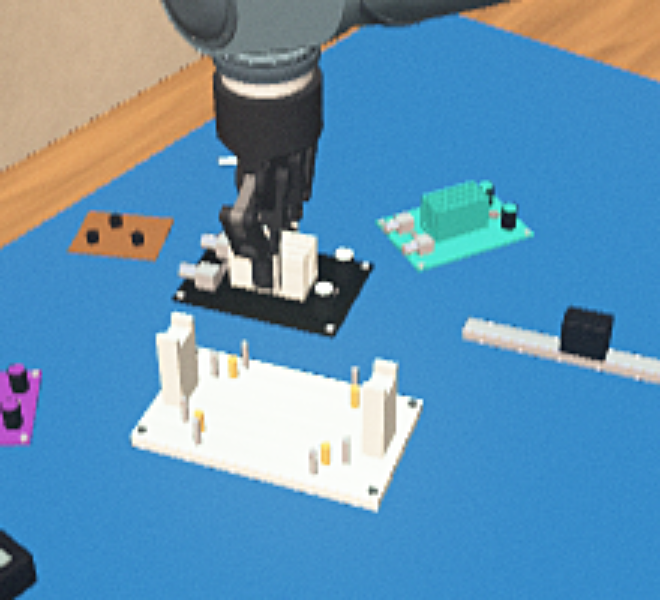

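The board hangs level at crop (275,290) above the empty fixture. The bar lies on the mat at right, around (570,345).

```bash
python3 -c "
from plant import manip
print(manip.close_job())"
```

```text
the job is handed in; nothing more can be done
None
```

The bar is off the fixture, flat and released on the mat. I handed the job in with the board held level about 12 cm above its seat. The arm stayed away from the tumbler, spool and meter, and the run took about 13.5 s.

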